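# Let the bench magnifier out one hole and swing it over the board

## Task

Bring the bench magnifier over the circuit board in the blue vise: pinch the red release button to free the telescopic tube, let the tube out to the next hole only, until the button pops out by itself and the tube is locked there, then swing the arm round so that the lens is centred over the black chip in the middle of the board. Go gently: never force the tube against its lock, for the bolt bends easily; do not touch the vise or its board, leave the other things on the bench where they are, and let go at the end.

Things in the scene. Friction and masses are not known exactly. Their poses are not given: they have to be found in the camera images.
- stand: magnifier stand, fixed to the bench: white round foot, 124 mm across, 18 mm thick, with a steel post of 24 mm. Origin on the bench under the post's centre, z up; its x points roughly towards the vise. Only its arm moves
- pivot (a point): on the arm's vertical swing axis at the height of the arm's axis, 140 mm. Its x points outwards along the arm to the lens, its y to the side with the red button, z up. The white hub here is 38 mm across and 162 mm high; from it a 14 mm square steel bar runs out level along x, and the tube slides on the bar
- lens_arm (a joint): swing of the arm about the post, rad, anticlockwise seen from above, 0 where the arm points along the stand's x; limits -0.9 and 0.5. A stiff joint (about 0.25 N m of friction): it stays where it is left, and carries the whole arm along when pushed sideways
- tube (a joint): how far the tube is drawn out, m; 0 with its bolt in the first hole; grows outwards along the pivot's x. The next hole is hidden under the tube, 0.033 to 0.055 farther out (its strip was clamped anew), to be felt. A third hole lies 0.036 beyond it; the tube stops at 0.098. It slides with 1.5 to 4 N of friction and stays where left. Locked, do not load it: the bolt bends above 25 N
- button (a joint): how far the red button is pressed, m: 0 out (bolt in a hole, tube locked), 0.008 at its stop; spring 3 N to 8 N. Beyond 0.006 the bolt is out and the tube slides freely, past any hole while kept pressed. Let go between holes, it stays in at 0.006, the bolt rubbing on the bar, and pops out to 0 when the bolt slides over a hole (2.4 mm wider than the bolt), which blocks the tube both ways
- housing_mid (a point): on the arm's axis at the middle of the tube's black button housing, 100 mm from the pivot at tube 0; axes as the pivot's. Housing 36 mm along x, 30 tall, plain face at y -21 mm, button face at +14; the red button (16 mm across) stands out to y +24, pressed +16. A gripper from above, one finger on the button, one on the plain face, presses it by closing: 45 mm wide, 37 pressed
- grip_mid (a point): middle of the tube's ribbed black rubber grip, on the arm's axis (140 mm high), 67 mm outwards of housing_mid; axes as the pivot's. The grip is 46 mm long along x, 28 mm wide along y, 27 mm tall; pinching it does not touch the button. The bare aluminium tube is 24 x 24 mm
- lens_center (a point): centre of the magnifier's lens, 155 mm outwards of housing_mid on the arm's axis; white ring of 92 mm outer diameter, 16 mm thick, level. Moves with the tube
- holder: blue vise, fixed to the bench, 150 mm along x, 66 mm wide, with a green circuit board of 110 x 70 mm at 62 mm height, parts on it up to 73 mm height. Origin on the bench under its middle
- chip (a point): centre of the top of the black square chip (24 mm) in the middle of the green board, 66 mm above the bench
- spool: blue solder spool, 52 mm across, 40 mm tall, standing; loose bystander. Origin under its middle
- flux: small brown flux bottle, 34 mm across, 60 mm tall; loose bystander. Origin under its middle
- driver: orange screwdriver, 150 mm long, lying along its x; loose bystander. Origin under its middle
- brush: brush, 150 mm long, lying along its x; loose bystander. Origin under its middle
- spare_board: small loose green circuit board, 70 x 50 mm, lying flat; loose bystander. Origin under its middle
- parts_tray: grey open tray with four compartments, 120 x 90 x 25 mm; loose bystander. Origin under its middle
- cap_tin: flat round metal tin, 48 mm across, 20 mm tall; loose bystander. Origin under its middle
Mind the look-alikes: they are no part of the job. There is more than one size of the holder; the one meant has the size given above.

How it is judged:
On the way, in this order (a step that is already met when the one before it is completed fails the run):
1. the button is pressed in and the tube is drawn off its first hole (value of joint button above 0.004 m and value of joint tube above 0.008 m), for 0.1 s.
2. the button has popped out in the next hole and the tube is locked there (value of joint tube between 0.029 and 0.059 m and value of joint button below 0.002 m), for 0.2 s.
3. the lens is swung over the chip (horizontal distance between lens_center and chip below 0.02 m), for 0.2 s.
At the end, for the whole second after the job is handed in: The tube is locked in the next hole (drawn out 29 to 59 mm) with the red button out (less than 2 mm in), the lens's centre is within 20 mm, seen from above, of the chip's centre, and the arm is at rest (all of step 2 and horizontal distance between lens_center and chip below 0.02 m and velocity of joint lens_arm between -0.02 and 0.02 rad/s); the robot touches nothing.
It fails at once if the tube is forced against its bolt with more than 25 N (contact force between tube and stand above 25 N).
It fails at once if the robot touches the vise or its board (contact force between any of the arm, the fingers and holder above 1 N).
It fails at once if a bystander is moved more than 20 mm (distance of any of spool, flux, driver, brush, spare_board, parts_tray, cap_tin from where it was at the start of the episode above 0.02 m).
It also fails if it takes over 48 s, if anything falls off the work surface, if the arm or the gripper's body presses on something with over 40 N, if the wrist force passes 120 N, or if a joint passes its speed limit or range.

## Robot

A 6-joint arm with a two-finger parallel gripper is mounted at the origin on the work surface. World frame = base frame: x ahead of the robot, y to its left, z up, the work surface at z = 0. Lengths are in m, angles in rad, forces in N, time in s.
With the tool pointing down it reaches from about 0.25 to 0.775 m from the base axis. Payload 4 kg.
Tool frame: the origin (TCP) lies midway between the tips of the shut fingers; the grasp point (between the pads) lies 19 mm behind it; z points along the fingers, y is the line along which they close (so a half turn about z gives the same grasp; the last joint's range is limited). The gripper opens to 94 mm and grips with 3 to 60 N. Pads are 16 mm wide; open, the fingers measure 119 mm over their backs; the gripper's body (75 mm by 177 mm) begins 78 mm behind the grasp point.
Start: joints at [-1.343, 0.087, 1.371, -0, 1.684, -0.103], TCP at [0.179, -0.52, 0.206] pointing down, gripper open.
Joint ranges: [-3.1, 3.1], [-0.76, 2.03], [0.27, 2.55], [-1.08, 4.22], [0.17, 2.65], [-2.57, 2.57]. Speed limits (rad/s): [2.79, 2.79, 3.14, 3.14, 3.14, 3.14].

## Interface

Orientations are given as [roll, pitch, yaw] about the fixed x, y, z axes, in that order (R = Rz(yaw) Ry(pitch) Rx(roll)).
In Python, from bench import robot gives the robot as it stands.
- The arm moves only by the tool servo_tool, never from a script. Its argument "moves" is a list of rows, each a list of 5 numbers: the shift along the tool's x, y, z in units of 25 mm (1.0 is 25 mm), then the turn about the tool's z in units of 6 degrees (1.0 is 6 degrees), then the closure, from 0 (fully open) to 1 (shut). In form: [[dx, dy, dz, yaw, gripper], ...]. A call has 1 to 10 rows; each row is the pose to reach, as a shift and turn from the pose commanded when the call began, along the tool's axes at that moment; what a row does not reach only later rows make up. A row lasts 1/12 s, in which the tool goes at most 41.7 mm and 7.16 degrees, less where a joint would pass 70% of its speed; a pose out of reach is approached as far as the arm can. A call with a gripper value outside its range is refused whole. The fingers move at their own pace and stop on an object; the grip force is fixed at half the most. Time passes only in rows, so rows that repeat a pose let the fingers close. It gives the time, the measured TCP pose, the force, the opening and the grip force at its end, in the units of the state.
- robot.get_obs(): the state, without advancing time (a new reading comes with each control period).
- robot.snapshot(name): name is "side" or "top"; returns a dict with "image" (480x640x3 uint8, blue, green, red), "fx", "fy", "cx", "cy" (pixels), "eye" and "orientation" of the camera in the world. Camera axes: x right, y down, z forward; pixel columns grow to the right and rows downward; lengths in m; the calibration is good to about 2 mm. A picture is of the moment at which its call begins. There is no depth.
- robot.close_job(): hands the job in; it is judged then, once.
The state is a dict: "time": time; "joint_positions": joint angles; "qvel": joint speeds; "joint_torque": joint torques, N m; "tool_pos": TCP position; "ee_rot": TCP orientation; "wrist_force": force on the tool from outside, world axes, zero at the start; "wrist_torque": the same for the moment, N m; "width": finger opening in m; "finger_force": force on a finger pad.
Only numpy, scipy, OpenCV 4.12 (cv2) and the standard library are available. Lean on these libraries where they do the work, as an engineer would, in place of code of your own. Each camera call takes 0.05 s, during which the arm holds its last target. There are 200 camera calls.

## Working session

There is one attempt and no reset: what is moved stays moved. The work goes in short steps, Python scripts to look and compute and a tool call to move; the robot and the scene stay as the last step left them, time stands still between calls to the robot, and variables do not carry over. Pictures are saved under pics/ and viewed, at most 10 in all, crops included, and the job is handed in when it is done.

Besides the shell and the picture viewer there is one more tool, called after "Request:" by a JSON object that holds its "name" and its "arguments", one argument or row to a line. servo_tool: Moves the arm, as the interface text tells. Its arguments: {"type":"object","properties":{"moves":{"type":"array"}},"required":["moves"]}

```bash
mkdir -p pics; cat > h.py <<'E'
import numpy as np, cv2
from bench import robot
from scipy.spatial.transform import Rotation as R
def snap(n):
    s=robot.snapshot(n); return s
def rot(s):
    o=np.array(s["orientation"],float)
    if o.shape==(3,3): return o
    return R.from_quat(o).as_matrix() if o.size==4 else R.from_euler('xyz',o).as_matrix()
def ray(s,u,v):
    return np.array(s["eye"]),rot(s)@np.array([(u-s["cx"])/s["fx"],(v-s["cy"])/s["fy"],1])
def onz(s,u,v,z):
    e,d=ray(s,u,v); return e+d*(z-e[2])/d[2]
def proj(s,p):
    c=rot(s).T@(np.array(p)-np.array(s["eye"])); return s["cx"]+s["fx"]*c[0]/c[2], s["cy"]+s["fy"]*c[1]/c[2]
E
python3 - <<'E'
from h import *
for n in("top","side"):
    s=snap(n); cv2.imwrite(f"pics/{n}0.png",s["image"]); print(n,s["fx"],s["cx"],s["cy"],s["eye"],s["orientation"])
print(robot.get_obs())
E
```

```text
top 565.0511620069124 312.1350388170984 238.64455971074077 [ 0.43894602 -0.0161752   1.31484078] [-3.05142461  0.0177056  -1.58535144]
side 582.5198317668267 317.2365946260668 246.4534861731785 [0.33297377 1.04159651 0.88513207] [-2.1877681   0.01573424 -2.94472957]
{'time': 0.1, 'joint_positions': array([-1.34310668e+00,  8.78982604e-02,  1.37204544e+00,  3.94754180e-06,
        1.68359100e+00, -1.03077056e-01]), 'qvel': array([-0.00053846, -0.00142309, -0.00253855,  0.00088008, -0.00113184,
        0.00172574]), 'joint_torque': array([ 1.78635284e-03, -3.41252840e+01, -3.03301299e+01,  7.21190334e-02,
        3.04451433e-02, -9.35765274e-05]), 'tool_pos': array([ 0.17852467, -0.51972275,  0.20444109]), 'ee_rot': array([-3.13966131e+00, -2.03729368e-04,  3.30766943e-01]), 'wrist_force': array([-0.50684253, -0.36503019, -1.03059787]), 'wrist_torque': array([-0.0132842 ,  0.00735043, -0.03021489]), 'finger_force': 0.0, 'width': 0.09418009267376283}
```

View pics/top0.png

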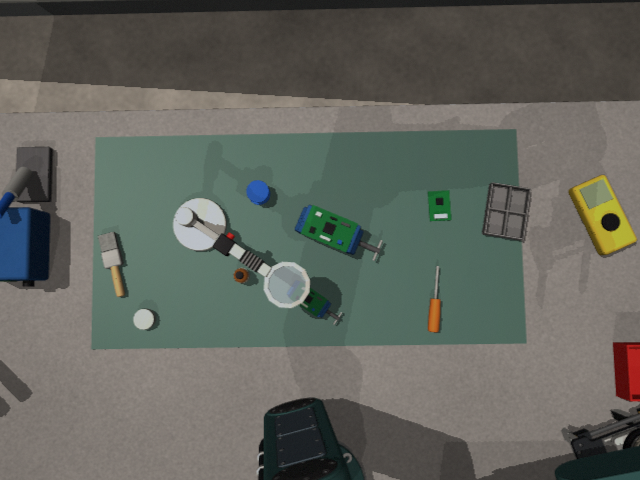

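View pics/side0.png

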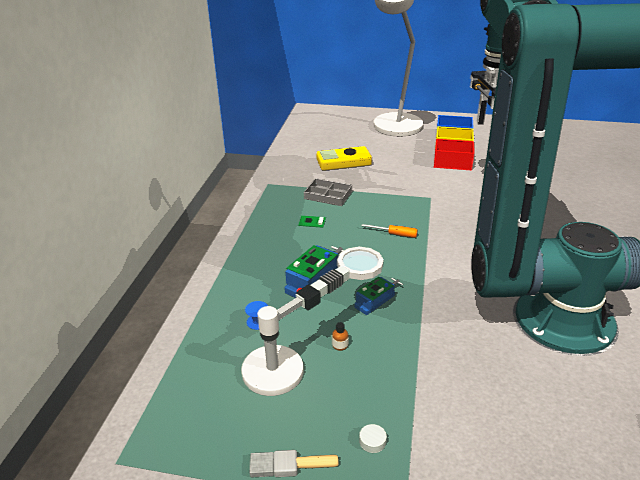

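The top view shows the hub top at about (185,216), the housing at (224,244) with its red button at (230,236), the ribbed grip at (252,261) and the lens at (287,285). The large vise's chip is at (330,229); the smaller look-alike vise is at (316,303). The flux bottle stands near the arm at (241,275). The side view agrees.

```bash
cat > m.py <<'E'
from h import *
def blobs(m,off=(0,0),lo=15):
    n,l,st,c=cv2.connectedComponentsWithStats(m.astype(np.uint8)); return [(int(st[i,4]),np.round(c[i]+off,1),l==i) for i in range(1,n) if st[i,4]>=lo]
def ring(s):  # lens ring outer ellipse
    im=s["image"].astype(int); w=(im.min(2)>175)
    return w
E
python3 - <<'E'
from m import *
t=cv2.imread("pics/top0.png"); s=snap("top"); d=snap("side"); sd=d["image"]
cv2.imwrite("pics/crop1.png",cv2.resize(s["image"][170:340,160:400],None,fx=3.3,fy=3.3,interpolation=cv2.INTER_CUBIC))
hsv=cv2.cvtColor(s["image"],cv2.COLOR_BGR2HSV); H,S,V=[hsv[...,i].astype(int) for i in range(3)]
roi=np.zeros(H.shape,bool); roi[170:340,160:400]=1
def pr(name,m,z,lo=15):
    for a,c,l in blobs(m&roi,lo=lo):
        (cx,cy),(w,h),an=cv2.minAreaRect(np.argwhere(l)[:,::-1].astype(np.float32)); print(name,a,c,"rect",round(cx,1),round(cy,1),round(w),round(h),round(an),"->",onz(s,cx,cy,z)[:2].round(4))
pr("white",(S<40)&(V>170),.148,40)
pr("red",((H<6)|(H>174))&(S>150)&(V>110),.14,4)
pr("dark",(V<45),.066,30)
pr("green",(H>50)&(H<75)&(S>150)&(V>60),.062,60)
E
```

```text
white 1609 [196.7 223. ] rect 197.3 222.9 48 52 32 -> [0.5816 0.242 ]
white 117 [236.6 251.1] rect 236.7 251.2 11 10 34 -> [0.5212 0.1598]
white 490 [286.2 284.9] rect 286.0 284.5 45 44 90 -> [0.4508 0.0582]
white 89 [263.9 269.4] rect 264.0 269.3 9 10 34 -> [0.4827 0.1034]
red 29 [229.7 235.3] rect 229.6 235.3 6 4 27 -> [0.5553 0.1759]
dark 100 [328.9 228.2] rect 328.8 228.2 10 10 22 -> [ 0.5748 -0.0331]
dark 261 [223.8 244.3] rect 224.3 244.5 18 17 34 -> [0.5422 0.1998]
dark 36 [239.3 275.2] rect 239.0 275.0 6 6 90 -> [0.4741 0.1672]
dark 45 [308.6 298.9] rect 308.7 299.0 6 7 34 -> [0.4192 0.0138]
green 1165 [329.2 228.2] rect 328.9 228.2 49 31 23 -> [ 0.5754 -0.0334]
```

View pics/crop1.png

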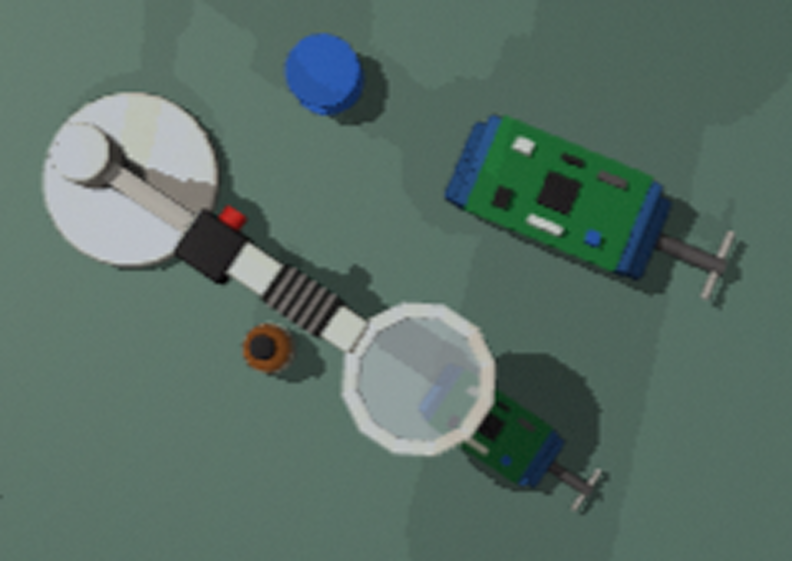

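The crop confirms the arm: foot centre about (199.7,224.5), hub top (185.2,216.4), lens centre (286.8,284.8), board 49x31 px ≈ 108x69 mm, which fits the 110x70 mm holder. Now I'll check these points against the given sizes.

```bash
python3 - <<'E'
from m import *
s=snap("top"); d=snap("side")
f=onz(s,199.7,224.5,.018); hb=onz(s,185.2,216.4,.162); L=onz(s,286.5,284.7,.148); hs=onz(s,224.3,244.7,.155); c=onz(s,328.8,228.2,.066)
print("foot",f,"hub",hb,"lens",L,"hous",hs,"chip",c)
P=(f+hb)[:2]/2
P=np.r_[P,.14]
for n,q in(("lens",L),("hous",hs),("chip",c)):
    v=(q-P)[:2]; print(n,np.hypot(*v),np.degrees(np.arctan2(v[1],v[0])))
# side view check: ring / hub / red
im=d["image"]; hsv=cv2.cvtColor(im,cv2.COLOR_BGR2HSV); H,S,V=[hsv[...,i].astype(int) for i in range(3)]
m=(V<40)&(S<120); m[:,:290]=0;m[:,330:]=0;m[:270]=0;m[315:]=0
print([b[:2] for b in blobs(m)])
for q in (np.r_[P[:2],.162],np.r_[L[:2],.148],np.r_[hs[:2],.14],c): print(proj(d,q))
o=cv2.resize(im[220:400,230:430],None,fx=3.3,fy=3.3,interpolation=cv2.INTER_CUBIC)
for q in (np.r_[P[:2],.162],np.r_[L[:2],.14],np.r_[hs[:2],.14],c):
    u,v=proj(d,q); cv2.drawMarker(o,(int((u-230)*3.3),int((v-220)*3.3)),(255,0,255),0,14,1)
cv2.imwrite("pics/crop2.png",o)
E
```

```text
foot [0.59367028 0.26526055 0.018     ] hub [0.59382051 0.26410995 0.162     ] lens [0.45034082 0.05715124 0.148     ] hous [0.53449155 0.18440381 0.155     ] chip [ 0.5748875  -0.03307795  0.066     ]
lens 0.25226025687003834 -124.6442047314284
hous 0.09978039203630007 -126.43016257483208
chip 0.29835975566904627 -93.62380723213253
[(99, array([312.7, 301.2]))]
(np.float64(267.51311662012205), np.float64(311.4412142428768))
(np.float64(359.34062071329856), np.float64(259.841733947243))
(np.float64(307.99213400694197), np.float64(296.5855602210536))
(np.float64(311.2301740079465), np.float64(259.7133208866719))
```

View pics/crop2.png

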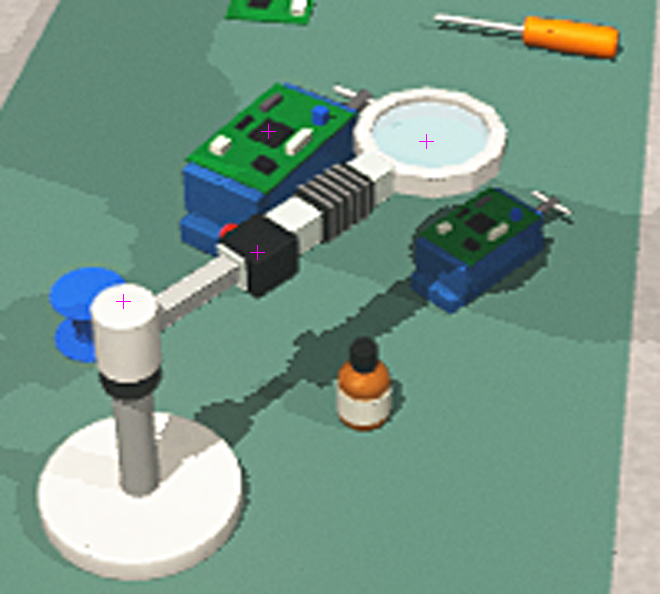

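The projected markers land on the hub top, housing, lens and chip in the side view, and the distances agree (252 vs 255 mm, 99.8 vs 100 mm). The chip is 298 mm from the pivot, so I expect tube ≈ 43 mm. Next is the approach.

```bash
cat > go.py <<'E'
from h import *
def go(p,psi):
    o=robot.get_obs(); Rm=R.from_euler('xyz',o["ee_rot"]).as_matrix()
    d=Rm.T@(np.array(p)-o["tool_pos"])/.025
    y=(o["ee_rot"][2]-np.radians(psi)); y=(y+np.pi)%(2*np.pi)-np.pi
    print("units",d.round(3),"yaw",round(np.degrees(y)/6,3),"t",o["time"],"tcp",o["tool_pos"].round(4),"psi",np.degrees(o["ee_rot"]).round(2),"F",o["wrist_force"].round(2),"w",round(o["width"],4),"joints",o["joint_positions"].round(2))
P=np.array([.5938,.2647]); 
def arm(a,x,y):
    a=np.radians(a); return P+x*np.array([np.cos(a),np.sin(a)])+y*np.array([-np.sin(a),np.cos(a)])
E
python3 - <<'E'
from go import *
go([*arm(-124.5,.1,-.0025),.23],55.5)
E
```

```text
units [ 22.63  -21.992  -0.98 ] yaw -6.091 t 0.3 tcp [ 0.1786 -0.52    0.2051] psi [-179.96   -0.     18.95] F [ 0.4  -0.36 -0.06] w 0.0936 joints [-1.34  0.09  1.37  0.    1.68 -0.1 ]
```

Request:
{"name": "servo_tool", "arguments": {
  "moves": [
    [11.3, -11, -1, -3, 0],
    [11.3, -11, -1, -3, 0],
    [11.3, -11, -1, -3, 0],
    [11.3, -11, -1, -3, 0],
    [11.3, -11, -1, -3, 0],
    [11.3, -11, -1, -3, 0],
    [11.3, -11, -1, -3, 0],
    [11.3, -11, -1, -3, 0],
    [11.3, -11, -1, -3, 0],
    [11.3, -11, -1, -3, 0]
  ]
}}

```text
time: 1.13
tool_pos: [0.3577, -0.1648, 0.2312]
ee_rot: [3.141, -0.002, 0.649]
wrist_force: [-0.8, -1.2, 0.2]
width: 0.0939
finger_force: 0.0
```

```bash
python3 - <<'E'
from go import *
go([*arm(-124.5,.1,-.0025),.23],55.5)
E
```

```text
units [14.077 -6.819  0.074] yaw -3.055 t 1.1333 tcp [ 0.3577 -0.1648  0.2312] psi [ 1.7996e+02 -1.2000e-01  3.7170e+01] F [-0.84 -1.21  0.23] w 0.0939 joints [-0.58 -0.27  1.65  0.    1.76  0.34]
```

Request:
{"name": "servo_tool", "arguments": {
  "moves": [
    [14, -6.8, 0, -3, 0],
    [14, -6.8, 0, -3, 0],
    [14, -6.8, 0, -3, 0],
    [14, -6.8, 0, -3, 0],
    [14, -6.8, 0, -3, 0],
    [14, -6.8, 0, -3, 0],
    [14, -6.8, 0, -3, 0],
    [14, -6.8, 0, -3, 0],
    [14, -6.8, 0, -3, 0],
    [14, -6.8, 0, -3, 0]
  ]
}}

```text
time: 1.97
tool_pos: [0.535, 0.1826, 0.2292]
ee_rot: [-3.14, -0.001, 0.964]
wrist_force: [-0.1, -0.5, -0.1]
width: 0.0939
finger_force: 0.0
```

Request:
{"name": "servo_tool", "arguments": {
  "moves": [
    [0, 0, 0, 0, 0],
    [0, 0, 0, 0, 0],
    [0, 0, 0, 0, 0]
  ]
}}

```text
time: 2.22
tool_pos: [0.5336, 0.1767, 0.2306]
ee_rot: [3.141, 0.001, 0.958]
wrist_force: [0.2, -0.1, -0.4]
width: 0.0941
finger_force: 0.0
```

```bash
python3 - <<'E'
from go import *
go([*arm(-124.5,.1,-.0025),.121],55.5)
E
```

```text
units [ 0.268 -0.114  4.382] yaw -0.101 t 2.2167 tcp [0.5336 0.1767 0.2306] psi [1.7998e+02 5.0000e-02 5.4890e+01] F [ 0.21 -0.05 -0.38] w 0.0941 joints [ 0.22  0.11  1.3  -0.    1.74  0.83]
```

Request:
{"name": "servo_tool", "arguments": {
  "moves": [
    [0.27, -0.11, 0.5, -0.1, 0],
    [0.27, -0.11, 1.3, -0.1, 0],
    [0.27, -0.11, 2.1, -0.1, 0],
    [0.27, -0.11, 2.9, -0.1, 0],
    [0.27, -0.11, 3.6, -0.1, 0],
    [0.27, -0.11, 4.1, -0.1, 0],
    [0.27, -0.11, 4.4, -0.1, 0],
    [0.27, -0.11, 4.4, -0.1, 0],
    [0.27, -0.11, 4.4, -0.1, 0]
  ]
}}

```text
time: 2.97
tool_pos: [0.5357, 0.1847, 0.1207]
ee_rot: [3.141, -0.0, 0.969]
wrist_force: [-0.2, -0.1, 0.6]
width: 0.0938
finger_force: 0.0
```

```bash
python3 - <<'E'
from go import *
go([*arm(-124.5,.1,-.0025),.121],55.5)
s=snap("side"); im=s["image"]; cv2.imwrite("pics/g1.png",cv2.resize(im[200:400,220:430],None,fx=2.9,fy=2.9,interpolation=cv2.INTER_CUBIC))
E
```

```text
units [-0.046  0.003 -0.012] yaw 0.004 t 2.9667 tcp [0.5357 0.1847 0.1207] psi [ 1.7998e+02 -1.0000e-02  5.5520e+01] F [-0.2  -0.07  0.6 ] w 0.0938 joints [ 0.23  0.16  1.46 -0.    1.52  0.83]
```

View pics/g1.png

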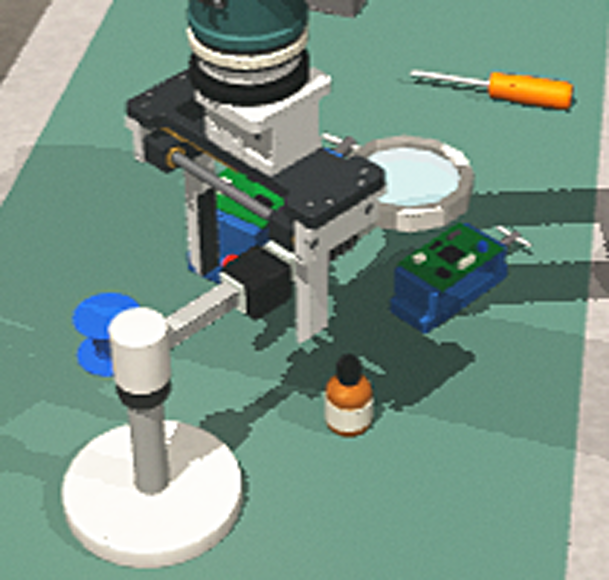

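The fingers straddle the housing: left finger beyond the red button (crop 232,262), right finger at (310,290), flux bottle well clear. Close gently.

Request:
{"name": "servo_tool", "arguments": {
  "moves": [
    [0, 0, 0, 0, 0.4],
    [0, 0, 0, 0, 0.5],
    [0, 0, 0, 0, 0.6],
    [0, 0, 0, 0, 0.7],
    [0, 0, 0, 0, 0.7],
    [0, 0, 0, 0, 0.7],
    [0, 0, 0, 0, 0.7]
  ]
}}

```text
time: 3.6
tool_pos: [0.5359, 0.1848, 0.1205]
ee_rot: [3.141, -0.0, 0.97]
wrist_force: [3.3, -1.8, -0.1]
width: 0.0507
finger_force: 1.6
```

Request:
{"name": "servo_tool", "arguments": {
  "moves": [
    [0, 0, 0, 0, 0.7],
    [0, 0, 0, 0, 0.7],
    [0, 0, 0, 0, 0.7],
    [0, 0, 0, 0, 0.7],
    [0, 0, 0, 0, 0.7]
  ]
}}

```text
time: 4.02
tool_pos: [0.5348, 0.1854, 0.1204]
ee_rot: [-3.14, 0.001, 0.97]
wrist_force: [-3.1, 0.8, 1.4]
width: 0.0365
finger_force: 29.9
```

Request:
{"name": "servo_tool", "arguments": {
  "moves": [
    [-0.04, 0, 0, 0, 0.7],
    [-0.08, 0, 0, 0, 0.7],
    [-0.12, 0, 0, 0, 0.7],
    [-0.12, 0, 0, 0, 0.7]
  ]
}}

```text
time: 4.35
tool_pos: [0.5336, 0.1831, 0.1204]
ee_rot: [-3.141, -0.001, 0.97]
wrist_force: [-3.1, 3.5, 0.4]
width: 0.0365
finger_force: 29.9
```

Request:
{"name": "servo_tool", "arguments": {
  "moves": [
    [-0.1, 0, 0, 0, 0.7],
    [-0.2, 0, 0, 0, 0.7],
    [-0.3, 0, 0, 0, 0.7],
    [-0.4, 0, 0, 0, 0.7],
    [-0.5, 0, 0, 0, 0.7],
    [-0.6, 0, 0, 0, 0.7],
    [-0.6, 0, 0, 0, 0.7],
    [-0.6, 0, 0, 0, 0.7],
    [-0.6, 0, 0, 0, 0.7]
  ]
}}

```text
time: 5.1
tool_pos: [0.5247, 0.1698, 0.1203]
ee_rot: [-3.141, 0.002, 0.97]
wrist_force: [-4.4, 2.9, 0.7]
width: 0.0369
finger_force: 29.9
```

Request:
{"name": "servo_tool", "arguments": {
  "moves": [
    [0, 0, 0, 0, 0.4],
    [0, 0, 0, 0, 0.2],
    [0, 0, 0, 0, 0.2],
    [0, 0, 0, 0, 0.2],
    [0, 0, 0, 0, 0.2],
    [0, 0, 0, 0, 0.2]
  ]
}}

```text
time: 5.6
tool_pos: [0.5258, 0.1699, 0.1205]
ee_rot: [3.141, 0.0, 0.969]
wrist_force: [0.1, -0.2, 0.3]
width: 0.0727
finger_force: 0.0
```

Request:
{"name": "servo_tool", "arguments": {
  "moves": [
    [-0.5, 0, 0, 0, 0.2],
    [-1.2, 0, 0, 0, 0.2],
    [-1.9, 0, 0, 0, 0.2],
    [-2.4, 0, 0, 0, 0.2],
    [-2.65, 0, 0, 0, 0.2],
    [-2.65, 0, 0, 0, 0.2],
    [-2.65, 0, 0, 0, 0.2]
  ]
}}

```text
time: 6.18
tool_pos: [0.4881, 0.1154, 0.1207]
ee_rot: [3.141, -0.001, 0.969]
wrist_force: [0.5, -0.2, 0.5]
width: 0.0752
finger_force: 0.0
```

```bash
python3 - <<'E'
from go import *
go([*arm(-124.5,.1856,0),.121],55.5)
s=snap("side"); im=s["image"]; cv2.imwrite("pics/g2.png",cv2.resize(im[200:400,220:430],None,fx=2.9,fy=2.9,interpolation=cv2.INTER_CUBIC))
E
```

```text
units [-0.107  0.101 -0.011] yaw 0.002 t 6.1833 tcp [0.4881 0.1154 0.1207] psi [ 1.7997e+02 -5.0000e-02  5.5510e+01] F [ 0.47 -0.2   0.52] w 0.0752 joints [0.12 0.01 1.62 0.   1.51 0.72]
```

View pics/g2.png

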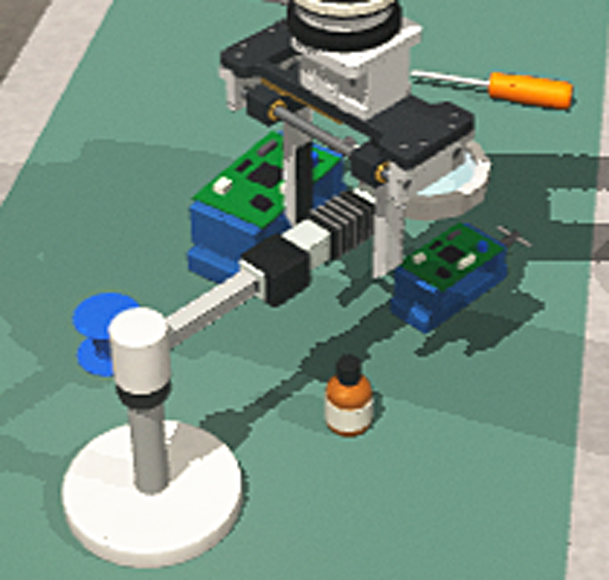

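The housing has moved outwards with the button still in (no red visible at about (255,250)), and the fingers straddle the ribbed grip near (345,222). Centre and pinch it.

Request:
{"name": "servo_tool", "arguments": {
  "moves": [
    [0, 0.1, 0, 0, 0.5],
    [0, 0.1, 0, 0, 0.6],
    [0, 0.1, 0, 0, 0.7],
    [0, 0.1, 0, 0, 0.85],
    [0, 0.1, 0, 0, 0.85],
    [0, 0.1, 0, 0, 0.85],
    [0, 0.1, 0, 0, 0.85],
    [0, 0.1, 0, 0, 0.85],
    [0, 0.1, 0, 0, 0.85],
    [0, 0.1, 0, 0, 0.85]
  ]
}}

```text
time: 7.07
tool_pos: [0.4899, 0.1142, 0.1204]
ee_rot: [-3.141, -0.0, 0.97]
wrist_force: [0.1, 0.9, -0.1]
width: 0.0279
finger_force: 30.0
```

Request:
{"name": "servo_tool", "arguments": {
  "moves": [
    [-0.06, 0, 0, 0, 0.85],
    [-0.12, 0, 0, 0, 0.85],
    [-0.18, 0, 0, 0, 0.85],
    [-0.24, 0, 0, 0, 0.85],
    [-0.3, 0, 0, 0, 0.85],
    [-0.3, 0, 0, 0, 0.85],
    [-0.3, 0, 0, 0, 0.85]
  ]
}}

```text
time: 7.65
tool_pos: [0.4864, 0.1091, 0.1204]
ee_rot: [3.142, -0.003, 0.97]
wrist_force: [3.0, 4.0, -2.6]
width: 0.0279
finger_force: 30.0
```

Request:
{"name": "servo_tool", "arguments": {
  "moves": [
    [-0.04, 0, 0, 0, 0.85],
    [-0.08, 0, 0, 0, 0.85],
    [-0.12, 0, 0, 0, 0.85],
    [-0.16, 0, 0, 0, 0.85],
    [-0.16, 0, 0, 0, 0.85]
  ]
}}

```text
time: 8.07
tool_pos: [0.4842, 0.1058, 0.1204]
ee_rot: [3.142, -0.003, 0.97]
wrist_force: [2.9, 4.4, -2.0]
width: 0.0278
finger_force: 30.0
```

Request:
{"name": "servo_tool", "arguments": {
  "moves": [
    [-0.03, 0, 0, 0, 0.85],
    [-0.05, 0, 0, 0, 0.85],
    [-0.08, 0, 0, 0, 0.85],
    [-0.08, 0, 0, 0, 0.85]
  ]
}}

```text
time: 8.4
tool_pos: [0.4831, 0.1042, 0.1204]
ee_rot: [3.142, -0.003, 0.97]
wrist_force: [2.2, 5.0, -1.9]
width: 0.0277
finger_force: 30.0
```

Request:
{"name": "servo_tool", "arguments": {
  "moves": [
    [-0.03, 0, 0, 0, 0.85],
    [-0.05, 0, 0, 0, 0.85],
    [-0.08, 0, 0, 0, 0.85],
    [-0.08, 0, 0, 0, 0.85]
  ]
}}

```text
time: 8.73
tool_pos: [0.4819, 0.1025, 0.1204]
ee_rot: [3.142, -0.003, 0.97]
wrist_force: [2.2, 3.3, -2.3]
width: 0.0283
finger_force: 30.0
```

Request:
{"name": "servo_tool", "arguments": {
  "moves": [
    [-0.03, 0, 0, 0, 0.85],
    [-0.05, 0, 0, 0, 0.85],
    [-0.08, 0, 0, 0, 0.85],
    [-0.08, 0, 0, 0, 0.85]
  ]
}}

```text
time: 9.07
tool_pos: [0.4801, 0.0998, 0.1204]
ee_rot: [-3.141, -0.0, 0.97]
wrist_force: [1.2, 1.8, -2.0]
width: 0.0278
finger_force: 30.0
```

Request:
{"name": "servo_tool", "arguments": {
  "moves": [
    [-0.02, 0, 0, 0, 0.85],
    [-0.04, 0, 0, 0, 0.85],
    [-0.04, 0, 0, 0, 0.85]
  ]
}}

```text
time: 9.32
tool_pos: [0.48, 0.0997, 0.1205]
ee_rot: [3.142, -0.002, 0.97]
wrist_force: [2.8, 4.4, -2.4]
width: 0.0278
finger_force: 30.0
```

Request:
{"name": "servo_tool", "arguments": {
  "moves": [
    [-0.02, 0, 0, 0, 0.85],
    [-0.04, 0, 0, 0, 0.85],
    [-0.04, 0, 0, 0, 0.85]
  ]
}}

```text
time: 9.57
tool_pos: [0.48, 0.0997, 0.1205]
ee_rot: [3.141, -0.004, 0.97]
wrist_force: [3.8, 7.4, -3.4]
width: 0.0278
finger_force: 30.0
```

Locked (the force builds and nothing moves). Back off to unload and look.

Request:
{"name": "servo_tool", "arguments": {
  "moves": [
    [0.03, 0, 0, 0, 0.85],
    [0.06, 0, 0, 0, 0.85],
    [0.08, 0, 0, 0, 0.85],
    [0.08, 0, 0, 0, 0.85]
  ]
}}

```text
time: 9.9
tool_pos: [0.48, 0.0997, 0.1205]
ee_rot: [-3.141, 0.0, 0.97]
wrist_force: [1.9, 2.9, -1.2]
width: 0.0278
finger_force: 30.0
```

```bash
python3 - <<'E'
from go import *
go([*arm(-124.5,.203,0),.121],55.5)
s=snap("side"); t=snap("top")
a=cv2.resize(s["image"][240:340,240:370],(520,400),interpolation=cv2.INTER_CUBIC); b=cv2.resize(t["image"][200:300,190:260],(280,400),interpolation=cv2.INTER_CUBIC)
cv2.imwrite("pics/g3.png",np.hstack([a,b]))
E
```

```text
units [-0.104  0.012 -0.02 ] yaw 0.009 t 9.9 tcp [0.48   0.0997 0.1205] psi [-1.7999e+02  1.0000e-02  5.5560e+01] F [ 1.94  2.88 -1.23] w 0.0278 joints [ 0.09 -0.01  1.64 -0.    1.51  0.69]
```

View pics/g3.png

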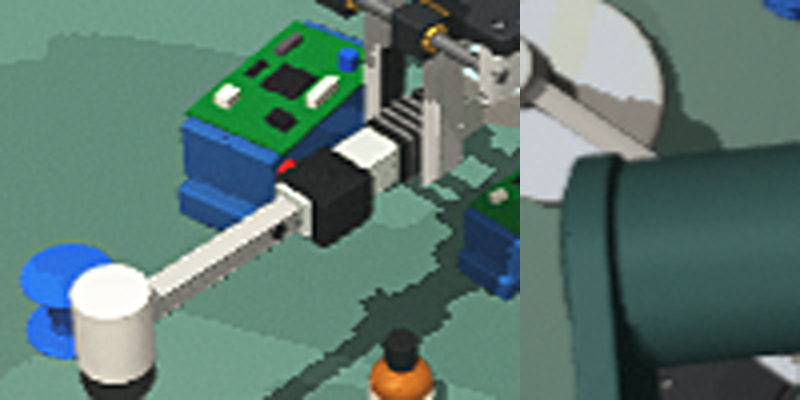

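The red button is visible again at (290,165), so it popped out and the tube is locked. I'll loosen the fingers and push the arm round sideways on a circle about the pivot (r = 0.200), which leaves the tube unloaded.

Request:
{"name": "servo_tool", "arguments": {
  "moves": [
    [0, 0, 0, 0, 0.62],
    [0, 0, 0, 0, 0.62],
    [0, 0, 0, 0, 0.62],
    [0, 0, 0, 0, 0.62]
  ]
}}

```text
time: 10.33
tool_pos: [0.48, 0.0992, 0.1205]
ee_rot: [3.141, 0.001, 0.969]
wrist_force: [-0.9, 0.4, 0.3]
width: 0.0357
finger_force: 0.0
```

Request:
{"name": "servo_tool", "arguments": {
  "moves": [
    [0.003, 0.21, 0, -0.25, 0.62],
    [0.011, 0.42, 0, -0.5, 0.62],
    [0.025, 0.63, 0, -0.75, 0.62],
    [0.044, 0.84, 0, -1, 0.62],
    [0.069, 1.05, 0, -1.25, 0.62],
    [0.1, 1.25, 0, -1.5, 0.62],
    [0.13, 1.46, 0, -1.75, 0.62],
    [0.175, 1.67, 0, -2, 0.62],
    [0.22, 1.87, 0, -2.25, 0.62],
    [0.27, 2.08, 0, -2.5, 0.62]
  ]
}}

```text
time: 11.17
tool_pos: [0.5264, 0.0757, 0.1204]
ee_rot: [-3.14, 0.001, 1.233]
wrist_force: [-1.8, 0.9, 1.4]
width: 0.0355
finger_force: 0.7
```

```bash
python3 - <<'E'
from go import *
o=robot.get_obs()
v=o["tool_pos"][:2]-P; a=np.degrees(np.arctan2(v[1],v[0])); print(np.hypot(*v),a)
go([*arm(-109.5,.2,0),.121],70.5)
E
```

```text
0.20065530056773634 -109.61502520199663
units [ 0.026  0.016 -0.023] yaw 0.02 t 11.1667 tcp [0.5264 0.0757 0.1204] psi [-1.7992e+02  3.0000e-02  7.0620e+01] F [-1.78  0.9   1.36] w 0.0355 joints [ 0.04  0.08  1.55 -0.    1.52  0.37]
```

Request:
{"name": "servo_tool", "arguments": {
  "moves": [
    [0.003, 0.21, 0, -0.25, 0.62],
    [0.011, 0.42, 0, -0.5, 0.62],
    [0.025, 0.63, 0, -0.75, 0.62],
    [0.044, 0.84, 0, -1, 0.62],
    [0.069, 1.05, 0, -1.25, 0.62],
    [0.1, 1.25, 0, -1.5, 0.62],
    [0.13, 1.46, 0, -1.75, 0.62],
    [0.175, 1.67, 0, -2, 0.62],
    [0.22, 1.87, 0, -2.25, 0.62],
    [0.27, 2.08, 0, -2.5, 0.62]
  ]
}}

```text
time: 12.0
tool_pos: [0.5777, 0.0645, 0.1204]
ee_rot: [-3.14, 0.001, 1.494]
wrist_force: [-1.2, -0.2, 0.6]
width: 0.0356
finger_force: 0.7
```

Request:
{"name": "servo_tool", "arguments": {
  "moves": [
    [0.001, 0.1, 0, -0.12, 0.62],
    [0.003, 0.21, 0, -0.25, 0.62],
    [0.005, 0.28, 0, -0.35, 0.62],
    [0.005, 0.28, 0, -0.35, 0.62],
    [0.005, 0.28, 0, -0.35, 0.62]
  ]
}}

```text
time: 12.42
tool_pos: [0.5853, 0.0645, 0.1205]
ee_rot: [3.141, -0.0, 1.53]
wrist_force: [0.4, -0.3, 0.2]
width: 0.0358
finger_force: 0.0
```

```bash
python3 - <<'E'
from go import *
o=robot.get_obs()
v=o["tool_pos"][:2]-P; a=np.degrees(np.arctan2(v[1],v[0])); print(np.hypot(*v),a)
go([*arm(-92.6,.2,0),.121],87.4)
s=snap("side"); t=snap("top")
a=cv2.resize(s["image"][200:340,240:400],(457,400),interpolation=cv2.INTER_CUBIC); b=cv2.resize(t["image"][170:300,260:370],(338,400),interpolation=cv2.INTER_CUBIC)
cv2.imwrite("pics/g4.png",np.hstack([a,b]))
E
```

```text
0.20038252395876874 -92.43445860957797
units [ 0.015 -0.023 -0.022] yaw 0.04 t 12.4167 tcp [0.5853 0.0645 0.1205] psi [179.97  -0.    87.64] F [ 0.39 -0.28  0.23] w 0.0358 joints [0.01 0.2  1.41 0.   1.53 0.05]
```

View pics/g4.png

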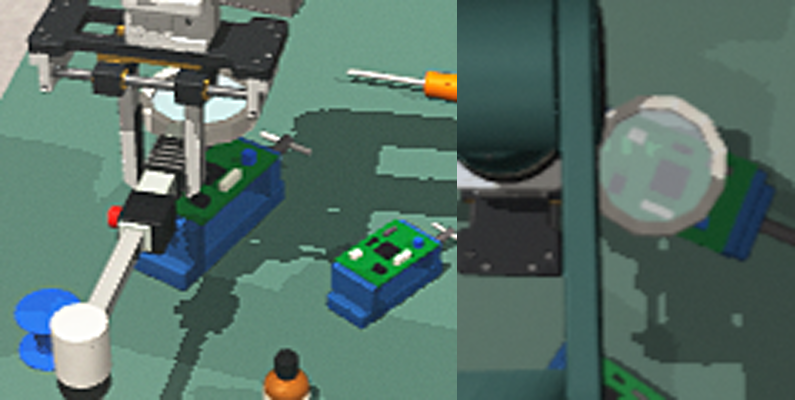

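The lens now sits above the chip in the top view (ring centre ≈ crop (664,165)) and the red button is out (115,216). I'll let go, rise, and move clear to measure.

Request:
{"name": "servo_tool", "arguments": {
  "moves": [
    [0, 0, 0, 0, 0.2],
    [0, 0, 0, 0, 0.1],
    [0, 0, 0, 0, 0.1],
    [0, 0, 0, 0, 0.1],
    [0, 0, -1, 0, 0.1],
    [0, 0, -2, 0, 0.1],
    [0, 0, -3, 0, 0.1],
    [0, 0, -4, 0, 0.1],
    [0, 0, -4, 0, 0.1],
    [0, 0, -4, 0, 0.1]
  ]
}}

```text
time: 13.35
tool_pos: [0.5861, 0.0645, 0.2225]
ee_rot: [3.137, -0.0, 1.53]
wrist_force: [0.2, 0.4, -0.2]
width: 0.0848
finger_force: 0.0
```

Request:
{"name": "servo_tool", "arguments": {
  "moves": [
    [-1.5, -1, 0, 0, 0.1],
    [-3, -2, 0, 0, 0.1],
    [-4, -3.5, 0, 0, 0.1],
    [-5, -5, 0, 0, 0.1],
    [-6, -6.5, 0, 0, 0.1],
    [-7, -8, 0, 0, 0.1],
    [-8, -9, 0, 0, 0.1],
    [-9, -10, 0, 0, 0.1],
    [-9, -10, 0, 0, 0.1],
    [-9, -10, 0, 0, 0.1]
  ]
}}

```text
time: 14.18
tool_pos: [0.3243, -0.151, 0.2189]
ee_rot: [-3.14, -0.001, 1.525]
wrist_force: [0.2, -1.0, -0.5]
width: 0.0846
finger_force: 0.0
```

```bash
python3 - <<'E'
from m import *
t=snap("top"); s=snap("side"); im=t["image"]
b=cv2.resize(im[170:300,170:370],(600,390),interpolation=cv2.INTER_CUBIC); 
a=cv2.resize(s["image"][220:350,260:330],(200,390),interpolation=cv2.INTER_CUBIC)
cv2.imwrite("pics/g5.png",np.hstack([b,a])); print(robot.get_obs()["tool_pos"])
hsv=cv2.cvtColor(im,cv2.COLOR_BGR2HSV); w=(hsv[...,1]<45)&(hsv[...,2]>140)
w[:170]=0;w[300:]=0;w[:,:290]=0;w[:,365:]=0
for A,c,l in blobs(w,lo=60):
    p=np.argwhere(l)[:,::-1].astype(np.float32); (x,y),r=cv2.minEnclosingCircle(p); L=onz(t,x,y,.148)[:2]; print(A,x,y,r,L,L-[.5749,-.0331],np.hypot(*(L-[.5938,.2647])))
E
```

```text
[ 0.32620808 -0.14956703  0.21930709]
1073 320.0 222.0 27.29478645324707 [ 0.57922371 -0.01390703] [0.00432371 0.01919297] 0.27898807330198433
```

View pics/g5.png

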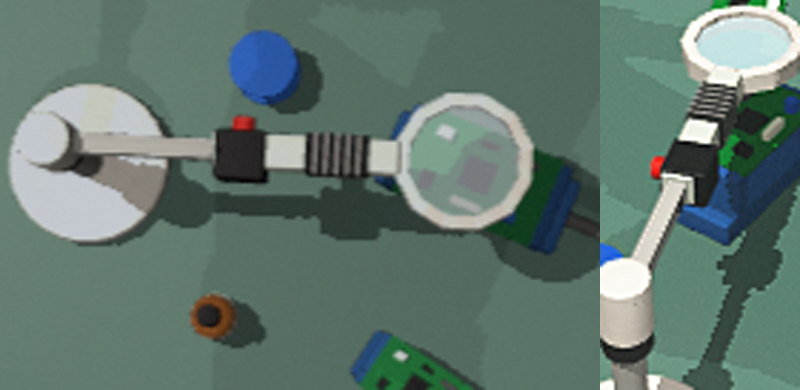

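The tube is locked with the red button out (crop 243,123). The ring centre at crop (465,161) puts the lens at about (0.5755, −0.025), roughly 8 mm from the chip and on the right bearing; the rest is set by where the hole lies. The spool and flux bottle are where they were, and the gripper is clear, so I'm handing in.

```bash
python3 -c "
from h import *
print(robot.get_obs()['qvel'].round(3)); print(robot.close_job())"
```

```text
[ 0.037  0.015 -0.02  -0.002  0.002 -0.003]
the job is handed in; nothing more can be done
None
```

The job is handed in (verdict not shown): the tube is locked in the next hole at about 36 mm with the red button out, the lens is about 8 mm from the chip's centre by the top camera, and the gripper is clear of everything.

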